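Move the casting carrier to the next rail

TASK

Move the carrier with the three castings to the empty rail: lift its eye over the upturned end of its own rail to take it off, thread it over the upturned end of the empty rail, and bring it into the back half of that rail, towards the post, so that the front half stays free. Leave it hanging there freely and still, and do not drop it or disturb the wax tub, the sanding block or the roll of packing tape.

Things in the scene. Friction and masses are not known exactly. Their poses are not given: they have to be found in the camera images.
- carrier: Loose flat aluminium hanger, 0.22 to 0.37 kg: black grip tab on top, closed eye below it, then a 116 mm crossbar (along its y) with three white castings reaching 166 mm below the origin. x through the plate (10 mm thick), z up. Origin: inside the eye, on the bar's axis when hung. Starts on the rail of full_stop, 60 to 115 mm behind the upturned end; its weight acts about 60 mm below the origin.
- carrier_eye (a point): Middle of the carrier's eye, 21 mm below the origin; same axes. The eye is a closed window through the plate along x, 44 mm wide, its top an inverted 45 degree V with inner apex 28 mm above this point, its lower inner edge 28 mm below it. It goes on or off a rail only past the free end. Hung on a bar, it can be raised about 44 mm until the lower edge touches the bar.
- carrier_grip (a point): Place to grip the carrier: 45 mm above its origin, on the black tab (14 mm thick along x, 34 mm wide along y, reaching from 17 to 67 mm above the origin). Same axes as the carrier.
- full_stop (a point): First rail, the carrier's at the start: point on the bar's axis at its free upturned end, 205 mm above the table. x runs level along the bar from here to the post; z up. Steel bar, 10 mm diameter, 160 mm long to the post (18 mm diameter, top 10 mm above the bar's axis). The upturned end stop's rounded top is 20 mm above the bar's axis. The free end points roughly to the robot.
- empty_stop (a point): The same point of the second, empty rail; same axes and dimensions. Either stand may be the left one. Both are fixed to the table; their foot plates (150 x 80 x 12 mm) lie 30 to 180 mm behind this point.
- wax_tub: Bystander: white lidded plastic tub with a blue lid, 66 mm in diameter, 62 mm tall, on the table between the two stands; origin at the centre of its underside.
- sand_block: Bystander: cork sanding block, 47 x 85 x 26 mm, on the table in front of and between the stands; origin at the centre of its underside.
- pack_tape: Bystander: roll of packing tape lying flat, 100 mm diameter, 48 mm tall, on the table to the right; origin at the centre of its underside.

How it is judged:
By the outcome, as a careful person would: the job done as asked, in the order asked, and still so for the second after the job is handed in, with the robot touching nothing.
It also fails if it takes over 56 s, if anything falls off the work surface, if the arm or the gripper's body presses on something with over 40 N, if the wrist force passes 120 N, or if a joint passes its speed limit or range.

ROBOT

A 6-joint arm with a two-finger parallel gripper is mounted at the origin on the work surface; the furniture and walls round the work are solid. World frame = base frame: x ahead of the robot, y to its left, z up, the work surface at z = 0. Lengths are in m, angles in rad, forces in N, time in s.
With the tool pointing down it reaches from about 0.325 to 0.85 m from the base axis. Payload 15.5 kg.
Tool frame: the origin (TCP) lies at the very end of the fingers, on their centre line; the grasp point (between the pads) lies 19 mm behind it; z points along the fingers, y is the line along which they close (so a half turn about z gives the same grasp; the last joint's range is limited). The gripper opens to 91 mm and grips with 3 to 60 N. Pads are 32 mm wide; open, the fingers measure 118 mm over their backs; the gripper's body (76 mm by 178 mm) begins 60 mm behind the grasp point.
Start: joints at [1.206, 0.494, 1.345, -0, 1.302, -0.096], TCP at [0.167, 0.602, 0.187] pointing down, gripper open.
Joint ranges: [-2.91, 2.91], [-0.82, 2.16], [0.22, 2.67], [-1.22, 4.37], [0.12, 2.79], [-3.08, 3.08]. Speed limits (rad/s): [1.89, 1.89, 2.57, 3.01, 3.01, 3.01].

INTERFACE

Orientations are given as a unit quaternion [w, x, y, z].
In Python, from rig import sense, capture, get_calibration, finish_job gives the robot as it stands.
- The arm moves only by the shell command python3 -m inch 'ROWS' [OPENING] [FORCE]. ROWS is JSON, a list that holds one entry, the list of rows, each a list of 6 numbers: the shift along the tool's x, y, z in mm, then the turn, a rotation vector about the tool's x, y, z in degrees. A call has 1 to 20 rows; each row shifts and turns the commanded pose from where the row before left it, along the tool's axes as they then stand; what a row does not reach is not made up. A row lasts 1/8 s, in which the tool goes at most 62.5 mm and 10.7 degrees, less where a joint would pass 70% of its speed; a pose out of reach is approached as far as the arm can. A call with a gripper value outside its range is refused whole. OPENING is the opening, from 0 (shut) to 1 (fully open), set as the call begins (- or left out, the last holds). The fingers move at their own pace and stop on an object; FORCE is the grip in N (left out, the last holds). Time passes only in rows, so rows that do not move let the fingers close. It gives the time, the measured TCP pose, the force, the opening and the grip force at its end, in the units of the state.
- sense(): the state, without advancing time (a new reading comes with each control period).
- capture(name): name is "scene" or "top" or "wrist"; returns the picture (420x560x3 uint8, blue, green, red); there is no depth.
- get_calibration(name): a dict with "intrinsics" (3x3 intrinsics, pixels), "view" (4x4, takes a point from world to camera coordinates). Camera axes: x right, y up, looking along -z (the intrinsics and any distortion apply to the point x, -y, -z); pixel columns grow to the right and rows downward; lengths in m; the calibration is good to about 2 mm. A picture is of the moment at which its call begins: read the wrist's pose just before it. get_calibration takes no time and is no camera call; for the wrist camera it gives the pose at the moment of the call.
- finish_job(): hands the job in; it is judged then, once.
The state is a dict: "t": time; "qpos": joint angles; "dq": joint speeds; "joint_efforts": joint torques, N m; "tool_pos": TCP position; "tcp_rot": TCP orientation; "force": force on the tool from outside, world axes, zero at the start; "ft_torque": the same for the moment, N m; "grip_width": finger opening in m; "finger_force": force on a finger pad.
Only numpy, scipy, OpenCV 4.12 (cv2) and the standard library are available. Lean on these libraries where they do the work, as an engineer would, in place of code of your own. Each camera call takes 0.05 s, during which the arm holds its last target. There are 200 camera calls.

## Working session

There is one attempt and no reset: what is moved stays moved. The work goes in short steps, Python scripts to look and compute and a shell command to move; the robot and the scene stay as the last step left them, time stands still between calls to the robot, and variables do not carry over. Pictures are saved under pics/ and viewed, at most 13 in all, crops included, and the job is handed in when it is done.

```bash
ls; mkdir -p pics; python3 - <<'E'
from rig import *
import cv2,numpy as np
np.set_printoptions(precision=3,suppress=True)
a=capture("scene");b=capture("top")
cv2.imwrite("pics/s1.png",a);cv2.imwrite("pics/t1.png",b)
for n in("scene","top","wrist"):
  c=get_calibration(n);print(n,c)
print(sense())
E
```

```text
pics
scene {'intrinsics': array([[489.989,   0.   , 273.559],
       [  0.   , 489.989, 210.057],
       [  0.   ,   0.   ,   1.   ]]), 'view': array([[ 0.655, -0.756,  0.016, -0.385],
       [ 0.418,  0.379,  0.825, -0.343],
       [-0.63 , -0.534,  0.564, -1.001],
       [ 0.   ,  0.   ,  0.   ,  1.   ]])}
top {'intrinsics': array([[513.106,   0.   , 278.399],
       [  0.   , 513.106, 208.775],
       [  0.   ,   0.   ,   1.   ]]), 'view': array([[ 0.019, -1.   , -0.019, -0.077],
       [ 0.998,  0.018,  0.054, -0.504],
       [-0.054, -0.02 ,  0.998, -1.274],
       [ 0.   ,  0.   ,  0.   ,  1.   ]])}
wrist {'intrinsics': array([[325.475,   0.   , 276.356],
       [  0.   , 325.475, 214.485],
       [  0.   ,   0.   ,   1.   ]]), 'view': array([[ 0.266,  0.964, -0.001, -0.625],
       [-0.934,  0.258, -0.248,  0.028],
       [-0.238,  0.067,  0.969, -0.39 ],
       [ 0.   ,  0.   ,  0.   ,  1.   ]])}
{'t': 0.1, 'qpos': array([ 1.205,  0.494,  1.346, -0.   ,  1.302, -0.096]), 'dq': array([ 0.   , -0.001, -0.002,  0.002, -0.   , -0.   ]), 'joint_efforts': array([ -0.001, -88.025, -38.254,   0.071,   0.048,  -0.   ]), 'tool_pos': array([0.166, 0.602, 0.186]), 'tcp_rot': array([-0.   ,  0.134,  0.991, -0.001]), 'force': array([ 0.226, -0.066, -0.076]), 'ft_torque': array([-0.019, -0.029, -0.036]), 'finger_force': 0.0, 'grip_width': 0.0911049219036796}
```

View pics/s1.png

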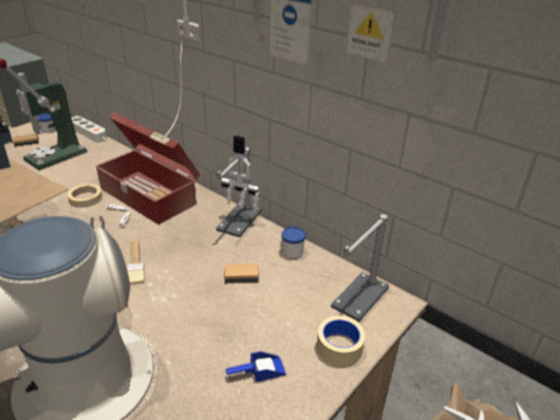

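View pics/t1.png

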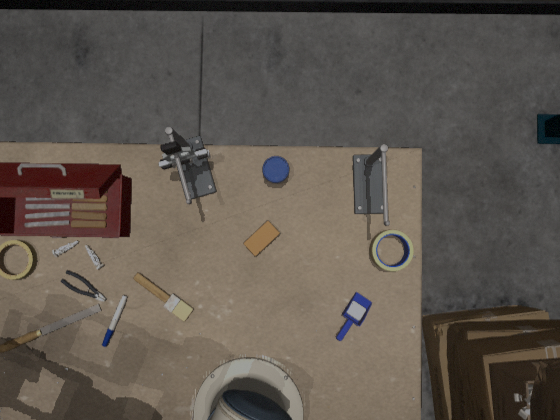

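```bash
cat > h.py <<'E'
from rig import *
import cv2,numpy as np
np.set_printoptions(precision=4,suppress=True)
def ray(n,u,v,c=None):
    c=c or get_calibration(n);K=c["intrinsics"];V=np.array(c["view"]);R=V[:3,:3]
    d=np.linalg.inv(K)@[u,v,1];d=R.T@(d*[1,-1,-1]);return -R.T@V[:3,3],d
def onz(n,u,v,z,c=None):
    o,d=ray(n,u,v,c);return o+d*(z-o[2])/d[2]
def tri(obs):
    A=0;b=0
    for n,u,v,*c in obs:
        o,d=ray(n,u,v,*c);d/=np.linalg.norm(d);P=np.eye(3)-np.outer(d,d);A=A+P;b=b+P@o
    return np.linalg.solve(A,b)
def proj(n,p,c=None):
    c=c or get_calibration(n);q=(np.array(c["view"])@[*p,1])[:3]*[1,-1,-1];q=c["intrinsics"]@q;return q[:2]/q[2]
E
python3 - <<'E'
from h import *
b=cv2.imread("pics/t1.png");a=cv2.imread("pics/s1.png")
def c(im,x,y,w,h,s):return cv2.resize(im[y:y+h,x:x+w],None,fx=s,fy=s,interpolation=cv2.INTER_CUBIC)
t=np.hstack([c(b,140,115,100,100,4),c(b,330,135,100,100,4)])
s=np.hstack([c(a,205,130,80,100,2),c(a,330,205,80,100,2)]);s=c(a,200,130,200,50,4) if 0 else s
cv2.imwrite("pics/c1.png",np.vstack([t,np.pad(s,((0,0),(0,800-s.shape[1]),(0,0)))]))
E
```

```text
(no output)
```

View pics/c1.png

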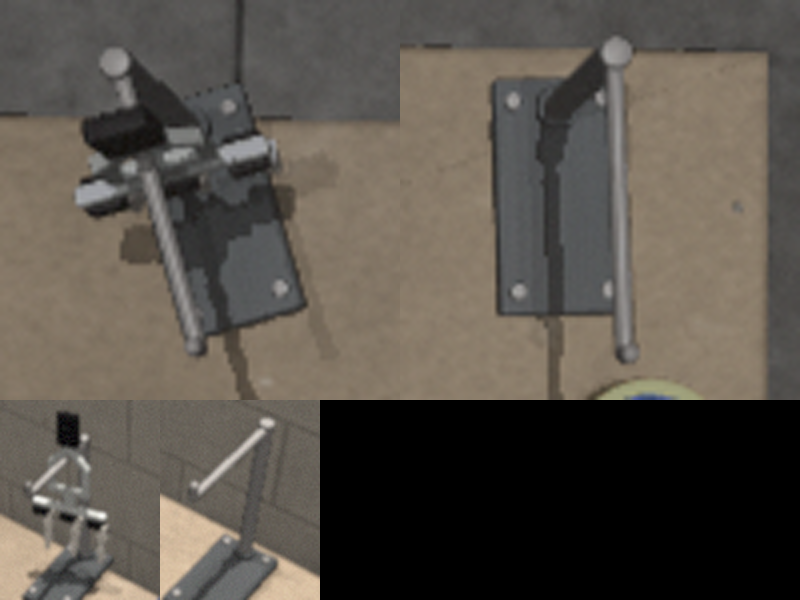

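```bash
python3 - <<'E'
from h import *
for nm,t,p,ts,ps in(("full",(189,201.2),(169.2,130.5),(219,174),(247,149)),("empty",(386.8,223),(384,148),(347.5,249),(383.5,216.5))):
    T=onz("top",*t,.22);P=onz("top",*p,.215);print(nm,T,P,np.linalg.norm((P-T)[:2]),np.degrees(np.arctan2(*(P-T)[1::-1])))
    print(tri([("top",*t),("scene",*ts)]),tri([("top",*p),("scene",*ps)]))
b=cv2.imread("pics/t1.png");m=(b.max(2)<45).astype(np.uint8);m[:, :155]=0;m[:,185:]=0;m[:138]=0;m[156:]=0
n,l,s,c=cv2.connectedComponentsWithStats(m);print(s,c)
a=cv2.imread("pics/s1.png");m=(a.max(2)<40).astype(np.uint8);m[:, :225]=0;m[:,255:]=0;m[:130]=0;m[160:]=0
n,l,s2,c2=cv2.connectedComponentsWithStats(m);print(s2,c2)
i=1+s[1:,4].argmax();j=1+s2[1:,4].argmax();print("tab",tri([("top",*c[i]),("scene",*c2[j])]))
E
```

```text
full [0.5063 0.1173 0.22  ] [0.6575 0.1651 0.215 ] 0.15853510908883023 17.532314656854325
[0.506  0.1184 0.2171] [0.6577 0.1647 0.2153]
empty [ 0.4678 -0.2992  0.22  ] [ 0.6268 -0.2931  0.215 ] 0.15907242975959102 2.19606464421022
[ 0.4683 -0.3     0.2186] [ 0.6269 -0.2932  0.2148]
[[     0      0    560    420 234988]
 [   161    138     24     17    212]] [[279.5962 209.5568]
 [172.8868 146.5519]]
[[     0      0    560    420 235048]
 [   234    137     10     16    152]] [[279.5265 209.542 ]
 [238.5066 144.5066]]
tab [0.6149 0.1503 0.25  ]
```

Full rail is the left one (free end near (0.506,0.118), yaw 17.5°) with the tab near (0.61,0.15,0.25). The empty rail is on the right, free end near (0.468,-0.300), yaw 2.2°, with the tape roll lying under its end. Next: raise, turn, and move above the tab.

```bash
python3 -m inch '[[[0,0,-40,0,0,0],[0,0,-40,0,0,0],[0,0,-40,0,0,0],[0,0,-40,0,0,0],[0,0,-30,0,0,0],[0,0,0,0,0,9.5],[0,0,0,0,0,9.5],[0,0,0,0,0,9.5],[0,0,0,0,0,9.5],[0,0,0,0,0,9.5],[0,0,0,0,0,9.5],[0,0,0,0,0,0]]]'
python3 -m inch '[[[-40,20,0,0,0,0],[-40,20,0,0,0,0],[-40,20,0,0,0,0],[-40,20,0,0,0,0],[-40,20,0,0,0,0],[-40,20,0,0,0,0],[-40,20,0,0,0,0],[-40,20,0,0,0,0],[-40,20,0,0,0,0],[-40,20,0,0,0,0],[-40,20,0,0,0,0],[-40,20,0,0,0,0],[-40,20,0,0,0,0],[-45,20,0,0,0,0],[0,0,0,0,0,0],[0,0,0,0,0,0]]]'
python3 - <<'E'
from h import *
s=sense();print(s["tool_pos"],s["tcp_rot"],s["qpos"]);cv2.imwrite("pics/w1.png",capture("wrist"))
print(get_calibration("wrist")["view"],proj("wrist",[.6115,.1503,.272]))
E
```

```text
t: 1.6
tool_pos: [0.1665, 0.6023, 0.3764]
tcp_rot: [0.0, 0.591, 0.807, -0.0]
force: [-0.8, 1.0, 0.0]
grip_width: 0.0914
finger_force: 0.0
t: 3.6
tool_pos: [0.6036, 0.1483, 0.3765]
tcp_rot: [-0.0, 0.59, 0.807, -0.0]
force: [-0.3, 0.2, 0.6]
grip_width: 0.0911
finger_force: 0.0
[0.6036 0.1483 0.3765] [-0.0003  0.59    0.8074 -0.0001] [ 0.1447  0.3785  1.0314  0.0003  1.7323 -0.1639]
[[ 0.9526  0.3043  0.0005 -0.62  ]
 [-0.2948  0.9231 -0.2471  0.1153]
 [-0.0756  0.2352  0.969  -0.5637]
 [ 0.      0.      0.      1.    ]] [285.1179 207.6164]
```

View pics/w1.png

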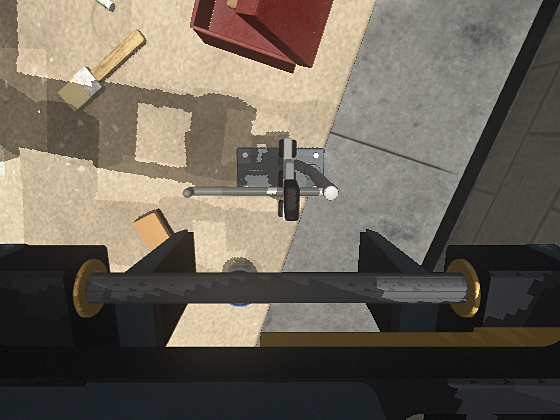

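```bash
python3 - <<'E'
from h import *
b=cv2.imread("pics/w1.png");m=(b.max(2)<60).astype(np.uint8);m[:,:270]=0;m[:,310:]=0;m[:165]=0;m[235:]=0
n,l,s,c=cv2.connectedComponentsWithStats(m);print(s[1:],c[1:])
R=lambda p:print(p)
T=onz("wrist",188,192,.222);P=onz("wrist",330.5,193,.215);print(T,P,np.linalg.norm((P-T)[:2]),np.degrees(np.arctan2(*(P-T)[1::-1])))
for p in((284,180),(299,180),(284,220),(299,220)):print(onz("wrist",*p,.272))
E
```

```text
[[278 165   2   1   2]
 [277 165   6  22  91]
 [305 165   4   5   6]
 [294 169   1   1   1]
 [284 171  16  50 435]
 [304 171   2   4   4]
 [300 172   1   1   1]
 [308 175   1   1   1]
 [307 178   1   1   1]
 [270 186   3   1   3]
 [278 200   5  17  47]] [[278.5    165.    ]
 [280.0549 177.5275]
 [306.1667 166.8333]
 [294.     169.    ]
 [290.954  198.9149]
 [304.25   172.5   ]
 [300.     172.    ]
 [308.     175.    ]
 [307.     178.    ]
 [271.     186.    ]
 [279.9362 208.1489]]
[0.5092 0.1239 0.222 ] [0.6604 0.1697 0.215 ] 0.15796811678151168 16.836518564232975
[0.6023 0.1752 0.272 ]
[0.6156 0.1795 0.272 ]
[0.6143 0.1383 0.272 ]
[0.6281 0.1427 0.272 ]
```

```bash
python3 -m inch '[[[2,13,20,0,0,0],[0,0,30,0,0,0],[0,0,30,0,0,0],[0,0,25,0,0,0],[0,0,20,0,0,0],[0,0,15,0,0,0],[0,0,5,0,0,0],[0,0,0,0,0,0]]]' 1
python3 - <<'E'
from h import *
s=sense();print(s["tool_pos"]);a=capture("wrist");b=capture("scene")[110:260,180:300]
cv2.imwrite("pics/c2.png",np.hstack([a[100:400,60:500],cv2.resize(b,(240,300))]))
E
```

```text
t: 4.65
tool_pos: [0.6157, 0.1541, 0.2317]
tcp_rot: [0.0, 0.591, 0.807, 0.0]
force: [-0.7, -0.7, -0.2]
grip_width: 0.0912
finger_force: 0.0
[0.6157 0.1541 0.2317]
```

View pics/c2.png

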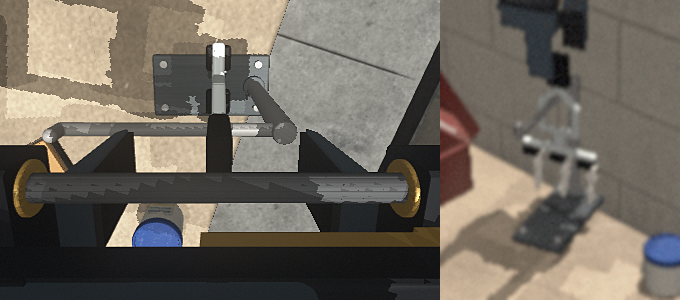

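The tab (crop pixel 219,140) sits midway between the fingers (133 and 303), so I'm closing.

```bash
python3 -m inch '[[[0,0,0,0,0,0],[0,0,0,0,0,0],[0,0,0,0,0,0],[0,0,0,0,0,0],[0,0,0,0,0,0],[0,0,0,0,0,0],[0,0,0,0,0,0],[0,0,0,0,0,0]]]' 0 40
python3 -m inch '[[[0,0,-5,0,0,0],[0,0,-5,0,0,0],[0,0,-5,0,0,0],[0,0,-5,0,0,0],[0,0,-5,0,0,0],[0,0,-6,0,0,0],[0,0,0,0,0,0],[0,0,0,0,0,0]]]'
python3 - <<'E'
from h import *
s=sense();print(s["tool_pos"],s["force"],s["ft_torque"]);a=capture("wrist");b=capture("scene")[110:260,180:300]
cv2.imwrite("pics/c3.png",np.hstack([a[100:400,60:500],cv2.resize(b,(240,300))]))
E
```

```text
t: 5.75
tool_pos: [0.6157, 0.1539, 0.2317]
tcp_rot: [0.0, 0.591, 0.807, 0.0]
force: [0.1, 0.3, 0.4]
grip_width: 0.0141
finger_force: 1.3
t: 6.75
tool_pos: [0.6155, 0.1538, 0.2625]
tcp_rot: [-0.0, 0.591, 0.807, -0.0]
force: [0.7, -0.6, -3.1]
grip_width: 0.0137
finger_force: 39.9
[0.6155 0.1538 0.2625] [ 0.6832 -0.6035 -3.126 ] [-0.0851  0.0273  0.0085]
```

View pics/c3.png

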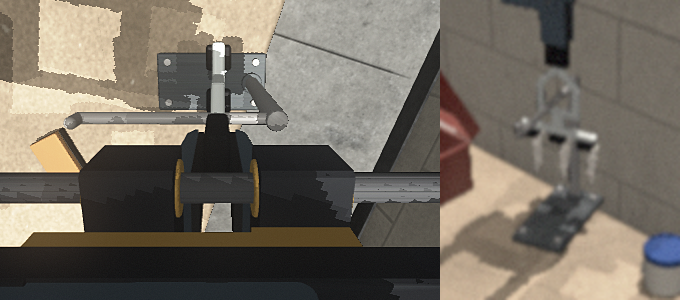

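Lifted 31 mm and hanging free: −3.1 N matches its weight. The bar runs level in the wrist view, so it's parallel to tool y, and I'll draw the carrier off along −y.

```bash
python3 -m inch '[[[0,-6,0,0,0,0],[0,-12,0,0,0,0],[0,-15,0,0,0,0],[0,-15,0,0,0,0],[0,-15,0,0,0,0],[0,-12,0,0,0,0],[0,-6,0,0,0,0],[0,0,0,0,0,0]]]'
python3 -m inch '[[[0,-8,0,0,0,0],[0,-12,0,0,0,0],[0,-15,0,0,0,0],[0,-15,0,0,0,0],[0,-15,0,0,0,0],[0,-10,0,0,0,0],[0,-5,0,0,0,0],[0,0,0,0,0,0]]]'
python3 - <<'E'
from h import *
s=sense();print(s["tool_pos"],s["force"],s["ft_torque"]);a=capture("wrist");b=capture("scene")[110:260,180:300]
cv2.imwrite("pics/c4.png",np.hstack([a[100:400,60:500],cv2.resize(b,(240,300))]))
E
```

```text
t: 7.85
tool_pos: [0.5383, 0.1294, 0.2629]
tcp_rot: [0.0, 0.591, 0.807, 0.0]
force: [-0.0, 0.4, -1.9]
grip_width: 0.0137
finger_force: 39.9
t: 8.85
tool_pos: [0.4621, 0.1053, 0.2628]
tcp_rot: [0.0, 0.591, 0.807, 0.0]
force: [0.5, -0.6, -3.1]
grip_width: 0.0135
finger_force: 39.9
[0.4621 0.1053 0.2628] [ 0.4654 -0.6222 -3.076 ] [-0.0677  0.0172  0.0305]
```

View pics/c4.png

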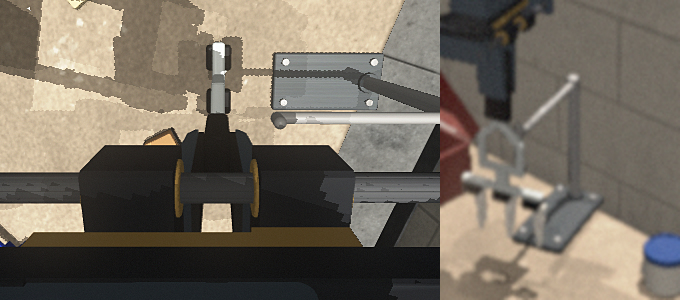

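Carrier is off its rail: tip at crop pixel (280,120), plate at x≈218, clear. Next: raise, turn and carry it to a point in front of the empty rail.

```bash
python3 -m inch '[[[0,-10,-10,0,0,0],[0,-12,-20,0,0,0],[0,-8,-20,0,0,0],[0,0,0,0,0,5],[0,0,0,0,0,5.5],[0,0,0,0,0,5],[-10,0,0,0,0,0],[-20,-3,0,0,0,0],[-35,-3,0,0,0,0],[-40,-3,0,0,0,0],[-40,-4,0,0,0,0],[-40,-4,0,0,0,0],[-40,-4,0,0,0,0],[-40,-4,0,0,0,0],[-40,-4,0,0,0,0],[-35,-4,0,0,0,0],[-30,0,0,0,0,0],[-18,0,0,0,0,0],[-8,0,0,0,0,0],[0,0,0,0,0,0]]]'
python3 -m inch '[[[0,0,10,0,0,0],[0,0,20,0,0,0],[0,0,15,0,0,0],[0,0,5,0,0,0],[0,0,0,0,0,0],[0,0,0,0,0,0]]]'
python3 - <<'E'
from h import *
s=sense();print(s["tool_pos"],s["force"],s["ft_torque"],s["qpos"]);a=capture("wrist")
cv2.imwrite("pics/w5.png",a);np.save("cal5.npy",get_calibration("wrist")["view"])
E
```

```text
t: 11.45
tool_pos: [0.4146, -0.3004, 0.3127]
tcp_rot: [-0.0, 0.694, 0.72, 0.0]
force: [0.8, 0.9, -3.2]
grip_width: 0.0137
finger_force: 39.9
t: 12.2
tool_pos: [0.4149, -0.3008, 0.2633]
tcp_rot: [0.0, 0.694, 0.72, 0.0]
force: [0.4, -0.2, -3.0]
grip_width: 0.0134
finger_force: 39.9
[ 0.4149 -0.3008  0.2633] [ 0.4009 -0.2053 -3.0314] [-0.0642  0.0503 -0.0255] [-0.7438  0.2615  1.5038 -0.      1.3753 -0.7795]
```

View pics/w5.png

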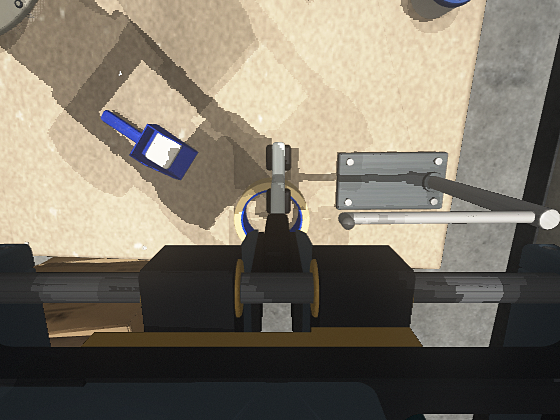

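Tip at (346,220) with the bar level at row ~218. That is the same row and slope as when the carrier came off the first rail (340,220) at the same height, so it's aligned for threading.

```bash
python3 -m inch '[[[0,6,0,0,0,0],[0,12,0,0,0,0],[0,14,0,0,0,0],[0,14,0,0,0,0],[0,14,0,0,0,0],[0,14,0,0,0,0],[0,10,0,0,0,0],[0,6,0,0,0,0],[0,0,0,0,0,0],[0,0,0,0,0,0]]]'
python3 - <<'E'
from h import *
s=sense();print(s["tool_pos"],s["force"],s["ft_torque"]);a=capture("wrist");b=capture("scene")[170:320,290:410]
cv2.imwrite("pics/c6.png",np.hstack([a[100:400,60:500],cv2.resize(b,(240,300))]))
E
```

```text
t: 13.5
tool_pos: [0.5043, -0.2974, 0.2628]
tcp_rot: [-0.0, 0.694, 0.72, -0.0]
force: [0.7, 0.7, -3.2]
grip_width: 0.0139
finger_force: 39.9
[ 0.5043 -0.2974  0.2628] [ 0.7208  0.7016 -3.1892] [-0.0824  0.0734  0.0031]
```

View pics/c6.png

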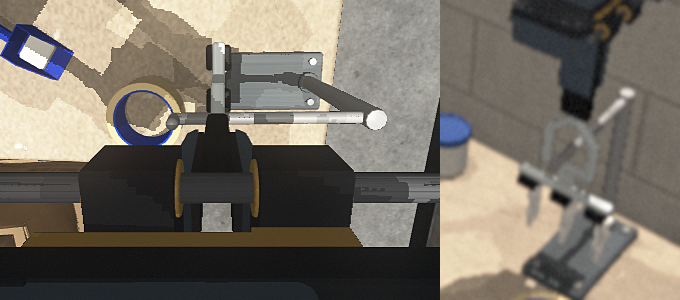

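The eye is threaded: the tip is at crop (173,120), in front of the plate at 218, and the bar passes through the eye in the scene view. Sliding back and lowering.

```bash
python3 -m inch '[[[0,6,0,0,0,0],[0,12,0,0,0,0],[0,14,0,0,0,0],[0,14,0,0,0,0],[0,14,0,0,0,0],[0,12,0,0,0,0],[0,6,0,0,0,0],[0,0,0,0,0,0],[0,0,5,0,0,0],[0,0,7,0,0,0],[0,0,6,0,0,0],[0,0,5,0,0,0],[0,0,3,0,0,0],[0,0,0,0,0,0],[0,0,0,0,0,0]]]'
python3 -m inch '[[[0,0,1,0,0,0],[0,0,0,0,0,0],[0,0,0,0,0,0]]]'
python3 -m inch '[[[0,0,1,0,0,0],[0,0,0,0,0,0],[0,0,0,0,0,0]]]'
python3 -m inch '[[[0,0,1,0,0,0],[0,0,0,0,0,0],[0,0,0,0,0,0]]]'
```

```text
t: 15.48
tool_pos: [0.5827, -0.2947, 0.2369]
tcp_rot: [0.0, 0.694, 0.72, 0.0]
force: [-0.7, 0.1, -3.1]
grip_width: 0.0138
finger_force: 39.9
t: 15.85
tool_pos: [0.5826, -0.2946, 0.2357]
tcp_rot: [0.0, 0.694, 0.72, 0.0]
force: [0.6, -0.0, -2.1]
grip_width: 0.0135
finger_force: 39.9
t: 16.23
tool_pos: [0.5825, -0.2946, 0.2347]
tcp_rot: [-0.0, 0.694, 0.72, -0.0]
force: [0.1, -0.3, -2.9]
grip_width: 0.0137
finger_force: 39.9
t: 16.6
tool_pos: [0.5825, -0.2946, 0.2337]
tcp_rot: [-0.0, 0.694, 0.72, -0.0]
force: [-0.5, -0.5, -2.8]
grip_width: 0.0137
finger_force: 39.9
```

```bash
python3 -m inch '[[[0,0,1,0,0,0],[0,0,0,0,0,0],[0,0,0,0,0,0]]]'
python3 -m inch '[[[0,0,1,0,0,0],[0,0,0,0,0,0],[0,0,0,0,0,0]]]'
```

```text
t: 16.98
tool_pos: [0.5825, -0.2946, 0.2327]
tcp_rot: [-0.0, 0.694, 0.72, -0.0]
force: [-0.3, 0.5, -1.5]
grip_width: 0.0137
finger_force: 39.9
t: 17.35
tool_pos: [0.5826, -0.2945, 0.2319]
tcp_rot: [0.0, 0.694, 0.72, 0.0]
force: [-0.1, 2.3, 2.5]
grip_width: 0.0137
finger_force: 40.0
```

Contact on the bar, with a small sideways push towards +y. I'll give way by 2 mm, then release slowly with low grip.

```bash
python3 -m inch '[[[2,0,0,0,0,0],[0,0,0,0,0,0],[0,0,0,0,0,0]]]' - 10
python3 -m inch '[[[0,0,0,0,0,0],[0,0,0,0,0,0],[0,0,0,0,0,0],[0,0,0,0,0,0]]]' - 3
python3 -m inch '[[[0,0,0,0,0,0],[0,0,0,0,0,0],[0,0,0,0,0,0],[0,0,0,0,0,0],[0,0,0,0,0,0],[0,0,0,0,0,0],[0,0,0,0,0,0],[0,0,0,0,0,0]]]' 0.6
python3 - <<'E'
from h import *
s=sense();print(s["tool_pos"],s["force"]);a=capture("wrist");b=capture("scene")[170:320,290:410]
cv2.imwrite("pics/c7.png",np.hstack([a[100:400,60:500],cv2.resize(b,(240,300))]))
E
```

```text
t: 17.73
tool_pos: [0.5825, -0.2928, 0.2318]
tcp_rot: [0.0, 0.694, 0.72, -0.0]
force: [1.2, -2.5, -0.8]
grip_width: 0.0137
finger_force: 10.0
t: 18.23
tool_pos: [0.5825, -0.2926, 0.2318]
tcp_rot: [0.0, 0.694, 0.72, 0.0]
force: [0.8, -0.5, 1.9]
grip_width: 0.0136
finger_force: 3.0
t: 19.23
tool_pos: [0.5825, -0.2926, 0.2317]
tcp_rot: [0.0, 0.694, 0.72, 0.0]
force: [-0.4, -0.2, 0.8]
grip_width: 0.0545
finger_force: 0.0
[ 0.5825 -0.2926  0.2317] [-0.4451 -0.1697  0.8496]
```

View pics/c7.png

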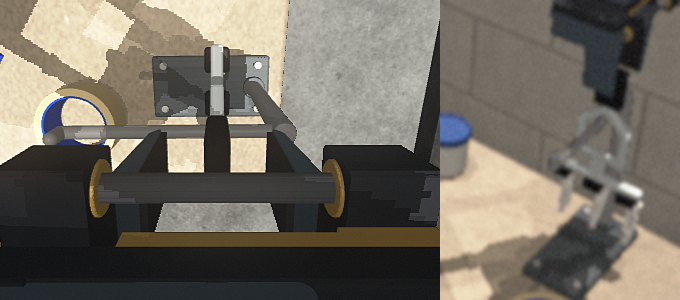

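The carrier hangs on the bar, with the tab free between the open fingers. Retreating straight up, then checking that it's still.

```bash
python3 -m inch '[[[0,0,-4,0,0,0],[0,0,-10,0,0,0],[0,0,-20,0,0,0],[0,0,-30,0,0,0],[0,0,-40,0,0,0],[0,0,-30,0,0,0],[0,0,-15,0,0,0],[0,0,0,0,0,0],[0,0,0,0,0,0],[0,0,0,0,0,0],[0,0,0,0,0,0],[0,0,0,0,0,0],[0,0,0,0,0,0],[0,0,0,0,0,0],[0,0,0,0,0,0],[0,0,0,0,0,0],[0,0,0,0,0,0],[0,0,0,0,0,0],[0,0,0,0,0,0],[0,0,0,0,0,0]]]'
python3 -m inch '[[[0,0,0,0,0,0],[0,0,0,0,0,0],[0,0,0,0,0,0],[0,0,0,0,0,0],[0,0,0,0,0,0],[0,0,0,0,0,0],[0,0,0,0,0,0],[0,0,0,0,0,0],[0,0,0,0,0,0],[0,0,0,0,0,0],[0,0,0,0,0,0],[0,0,0,0,0,0],[0,0,0,0,0,0],[0,0,0,0,0,0],[0,0,0,0,0,0],[0,0,0,0,0,0]]]'
python3 - <<'E'
from h import *
f=[capture("scene")[170:330,300:430].astype(int) for _ in range(8)]
for g in f[1:]:print((abs(g-f[0]).max(2)>40).sum())
a=capture("wrist");cv2.imwrite("pics/c8.png",np.hstack([a[100:400,60:560],cv2.resize(f[-1].astype(np.uint8),(244,300))]))
b=cv2.imread("pics/w1.png");m=(a.max(2)<60).astype(np.uint8);m[:,:255]=0;m[:,315:]=0;m[:150]=0;m[240:]=0
n,l,s,c=cv2.connectedComponentsWithStats(m);i=1+s[1:,4].argmax();print(s[i],c[i],onz("wrist",*c[i],.265))
E
```

```text
t: 21.82
tool_pos: [0.5825, -0.2926, 0.3807]
tcp_rot: [-0.0, 0.694, 0.72, -0.0]
force: [-0.1, -1.0, 0.1]
grip_width: 0.055
finger_force: 0.0
t: 23.82
tool_pos: [0.5825, -0.2926, 0.3807]
tcp_rot: [0.0, 0.694, 0.72, 0.0]
force: [-0.1, -0.2, 0.5]
grip_width: 0.0549
finger_force: 0.0
0
0
0
0
0
0
0
[269 172  17  50 591] [276.5245 198.1387] [ 0.5823 -0.2866  0.265 ]
```

View pics/c8.png

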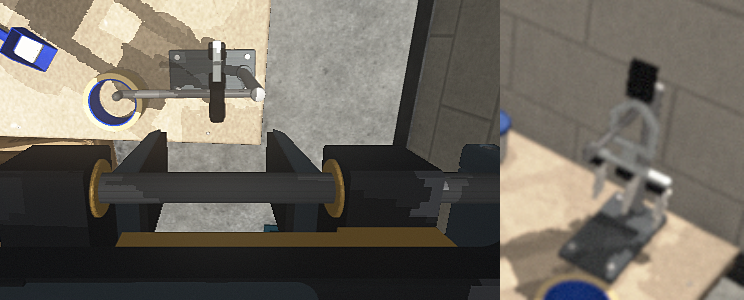

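The carrier hangs about 114 mm behind the tip (plate at crop x≈217, between the tip at 117 and the post at 258). It shows no motion across 8 frames, and the gripper is well clear.

```bash
python3 -c "from rig import *;print(finish_job())"
```

```text
the job is handed in; nothing more can be done
None
```

The carrier now hangs freely and still on the formerly empty rail, about 114 mm behind its upturned end (in the back half). I never went near the wax tub, sanding block or tape, and the job was handed in at about 24 s of the 56 s allowed.

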